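# Switch on and zero a kitchen scale by its keys

### The job

Get the kitchen scale ready to weigh into the bowl that stands on it: press the round key (on), then the square key (grams), then the long bar key (zero), one at a time, each fully down and let up again before the next. Do not press the cross-shaped key, and leave the bowl and the things round the scale where they are.

Things in the scene. Friction and masses are not known exactly. Their poses are not given: they have to be found in the camera images.
- scale: Flat black kitchen scale, fixed; 236 mm deep (x), 256 mm wide (y), deck 26 mm above the table. Origin: centre of its underside, z up, -x = front, towards the robot. Keys in a row on the deck 85 mm in front of the origin, at y = 87, 29, -29, -87 mm. Behind them a display, then a steel plate 138 x 234 mm, top at 36 mm, centred 43 mm behind the origin.
- round_key (a joint): Round key, 36 mm in diameter. One of four white spring keys in a row on the scale, told apart by shape only; which is in which place varies. Value: how far it is pressed down, 0 = up, 0.008 m = fully down; a press counts beyond 0.006 m, however brief. The spring resists with 1 N at first, 4 N fully down, and raises the key when let go.
- round_key_top (a point): Centre of the top of the round key (36 mm across); moves down with it. Key up, it is 40 mm above the table and 14 mm above the scale's deck; fully down, still 6 mm above the deck. z up, axes as the scale's. Next keys' centres are 58 mm away along the scale's y.
- square_key (a joint): Square key with rounded edges, 33 x 33 mm. One of four white spring keys in a row on the scale, told apart by shape only; which is in which place varies. Value: how far it is pressed down, 0 = up, 0.008 m = fully down; a press counts beyond 0.006 m, however brief. The spring resists with 1 N at first, 4 N fully down, and raises the key when let go.
- square_key_top (a point): Centre of the top of the square key (33 mm across); moves down with it. Key up, it is 40 mm above the table and 14 mm above the scale's deck; fully down, still 6 mm above the deck. z up, axes as the scale's. Next keys' centres are 58 mm away along the scale's y.
- bar_key (a joint): Long narrow bar key, 46 mm along the scale's y and 18 mm along its x. One of four white spring keys in a row on the scale, told apart by shape only; which is in which place varies. Value: how far it is pressed down, 0 = up, 0.008 m = fully down; a press counts beyond 0.006 m, however brief. The spring resists with 1 N at first, 4 N fully down, and raises the key when let go.
- bar_key_top (a point): Centre of the top of the bar key (46 mm along y by 18 mm along x); moves down with it. Key up, it is 40 mm above the table and 14 mm above the scale's deck; fully down, still 6 mm above the deck. z up, axes as the scale's. Next keys' centres are 58 mm away along the scale's y.
- cross_key (a joint): Cross-shaped (plus-shaped) key, 38 x 38 mm with arms 12 mm wide, not to be pressed. One of four white spring keys in a row on the scale, told apart by shape only; which is in which place varies. Value: how far it is pressed down, 0 = up, 0.008 m = fully down; a press counts beyond 0.006 m, however brief. The spring resists with 1 N at first, 4 N fully down, and raises the key when let go.
- cross_key_top (a point): Centre of the top of the cross-shaped key (38 mm across); moves down with it. Key up, it is 40 mm above the table and 14 mm above the scale's deck; fully down, still 6 mm above the deck. z up, axes as the scale's. Next keys' centres are 58 mm away along the scale's y.
- bowl: Small white bowl, 100 mm across and 46 mm high, empty and loose, standing on the scale's steel plate (rim 82 mm above the table). Origin at the centre of its underside.
- tin: Short food tin, 75 mm across, 58 mm high, loose on the table behind the scale. Origin at the centre of its underside.
- timer: Round white kitchen timer, 67 mm across, 61 mm high, loose on the table to the left (+y) of the scale. Origin at the centre of its underside.
- garlic: Bulb of garlic, about 53 mm, loose on the table to the left (+y) of the scale. Origin at the centre of its underside.

How it is judged (in metres and radians):
On the way, in this order (a step that is already met when the one before it is completed fails the run):
1. the round key is pressed down by more than 6 mm while the other three keys are up (value of joint round_key above 0.006 m and value of joint each of square_key, bar_key, cross_key below 0.002 m), for 0.04 s.
2. the square key is pressed down by more than 6 mm while the other three keys are up (value of joint square_key above 0.006 m and value of joint each of round_key, bar_key, cross_key below 0.002 m), for 0.04 s.
3. the long bar key is pressed down by more than 6 mm while the other three keys are up (value of joint bar_key above 0.006 m and value of joint each of round_key, square_key, cross_key below 0.002 m), for 0.04 s.
At the end, for the whole second after the job is handed in: After the presses all four keys are up again (within 2 mm); the bowl stands upright and still on the scale within 15 mm of where it stood, and the tin, timer and garlic are within 20 mm of where they stood (value of joint each of round_key, square_key, bar_key, cross_key below 0.002 m and distance of bowl from where it was at the start of the episode below 0.015 m and angle between bowl's own z axis and vertical below 0.1 rad and linear speed of bowl below 0.02 m/s and distance of each of tin, timer, garlic from where it was at the start of the episode below 0.02 m); the robot touches nothing.
It fails at once if the cross-shaped key is pressed by more than 3 mm (value of joint cross_key above 0.003 m).
It fails at once if two keys are pressed by more than 3 mm at once (value of joint each of round_key, square_key above 0.003 m or value of joint each of round_key, bar_key above 0.003 m or value of joint each of round_key, cross_key above 0.003 m or value of joint each of square_key, bar_key above 0.003 m or value of joint each of square_key, cross_key above 0.003 m or value of joint each of bar_key, cross_key above 0.003 m).
It fails at once if the bowl is shifted by more than 15 mm (distance of bowl from where it was at the start of the episode above 0.015 m).
It fails at once if the tin, timer or garlic is shifted by more than 20 mm (distance of any of tin, timer, garlic from where it was at the start of the episode above 0.02 m).
It also fails if it takes over 35 s, if anything falls off the work surface, if the arm or the gripper's body presses on something with over 40 N, if the wrist force passes 120 N, or if a joint passes its speed limit or range.

### The arm

A 6-joint arm with a two-finger parallel gripper is mounted at the origin on a cart in front of the work surface, level with it; the furniture and walls round the work are solid. World frame = base frame: x ahead of the robot, y to its left, z up, the work surface at z = 0. Lengths are in mm, angles in rad, forces in N, time in s.
With the tool pointing down it reaches from about 350 to 975 mm from the base axis. Payload 7.1 kg.
Tool frame: the origin (TCP) lies between the finger pads; the fingertips stand 17 mm ahead of it and the grasp point (between the pads) lies 2 mm behind it; z points along the fingers, y is the line along which they close (so a half turn about z gives the same grasp; the last joint's range is limited). The gripper opens to 88 mm and grips with 3 to 60 N. Pads are 20 mm wide; open, the fingers measure 115 mm over their backs; the gripper's body (75 mm by 178 mm) begins 61 mm behind the grasp point.
Start: joints at [-0.019, 0.423, 1.63, -0, 1.089, -0.019], TCP at [624.984, 0.026, 239.675] pointing down, gripper open.
Joint ranges: [-3, 3], [-0.9, 2.11], [0.09, 2.58], [-1.31, 4.45], [0.11, 2.69], [-2.54, 2.54]. Speed limits (rad/s): [2.39, 2.39, 3.01, 3.14, 3.14, 3.14].

### API

Orientations are given as a rotation vector (axis times angle).
In Python, from workcell import ctrl gives the robot as it stands.
- The arm moves only by the tool creep_tool, called after "Emit:" by a JSON object that holds its "fn" and its "kwargs". Schema: {"type":"object","properties":{"steps":{"type":"array","items":{"type":"array","items":{"type":"number"},"minItems":6,"maxItems":6},"minItems":1,"maxItems":5},"jaw":{"type":"number"},"only":{"type":"string"},"quiet":{"type":"boolean"},"lines":{"type":"string"}},"required":["steps"],"additionalProperties":false}. steps is a list of rows, 1 to 5 of them, each of 6 numbers: dx, dy, dz in a scale on which 1.0 is 800 mm, then a rotation vector rx, ry, rz in fractions of the full range, 1 being pi rad; each row shifts and turns the commanded pose from where the row before left it, along the tool's axes as they then stand; what a row does not reach is not made up. A row lasts 1/12 s, in which the tool goes at most 41.7 mm and 0.125 rad, less where a joint would pass 70% of its speed; a pose out of reach is approached as far as the arm can. jaw is the finger opening in mm, set as the call begins (left out keeps the last). The fingers move at their own pace and stop on an object; the grip force is fixed at half the most. Time passes only in rows, so rows that do not move let the fingers close. The tool returns the time, the measured TCP pose, the force, the opening and the grip force at its end. only (a regular expression) keeps the lines of the reply that match it, lines (a string "A,B") keeps lines A to B, and quiet returns only ok. Shift and turn numbers lie between -1 and 1, and a call with a number outside is refused. Input that does not fit is refused with a message, and nothing moves.
- ctrl.get_obs(): the state, without advancing time (a new reading comes with each control period).
- ctrl.get_image(name): name is "scene" or "side" or "wrist"; returns a dict with "img" (384x512x3 uint8, red, green, blue), "fx", "fy", "cx", "cy" (pixels), "k1" (the pictures are not rectified: a ray, as slopes to the right and down, at radius r is drawn at 1 + k1 r^2 times it, then the intrinsics apply), "R" (3x3) and "t" (3): a world point X has camera coordinates R X + t. Camera axes: x right, y down, z forward; pixel columns grow to the right and rows downward; lengths in mm; the calibration is good to about 2 mm. A picture is of the moment at which its call begins. There is no depth.
- ctrl.close_job(): hands the job in; it is judged then, once.
The state is a dict: "t": time; "qpos": joint angles; "qvel": joint speeds; "joint_torque": joint torques, N m; "ee_pos": TCP position; "orientation": TCP orientation; "ft_force": force on the tool from outside, world axes, zero at the start; "moment": the same for the moment, N m; "width": finger opening in mm; "grasp_force": force on a finger pad.
Only numpy, scipy, OpenCV 4.12 (cv2) and the standard library are available. Lean on these libraries where they do the work, as an engineer would, in place of code of your own. Each camera call takes 0.05 s, during which the arm holds its last target. There are 200 camera calls.

## Working session

There is one attempt and no reset: what is moved stays moved. The work goes in short steps, Python scripts to look and compute and a tool call to move; the robot and the scene stay as the last step left them, time stands still between calls to the robot, and variables do not carry over. Pictures are saved under pics/ and viewed, at most 10 in all, crops included, and the job is handed in when it is done.

```bash
mkdir -p pics
```

Run:
```python
from workcell import ctrl
import cv2,pickle
d={n:ctrl.get_image(n) for n in("scene","wrist")}
pickle.dump(d,open("v0.pkl","wb"))
for n in d: cv2.imwrite(f"pics/{n}0.png",d[n]["img"][:,:,::-1])
o=ctrl.get_obs();print(o["t"],o["ee_pos"],o["orientation"],o["width"])
```

```text
0.1 [6.24526768e+02 1.08884559e-02 2.38976576e+02] [-2.22079508e+00 -2.22072419e+00  1.52006510e-03] 87.49689546958639
```

View pics/scene0.png

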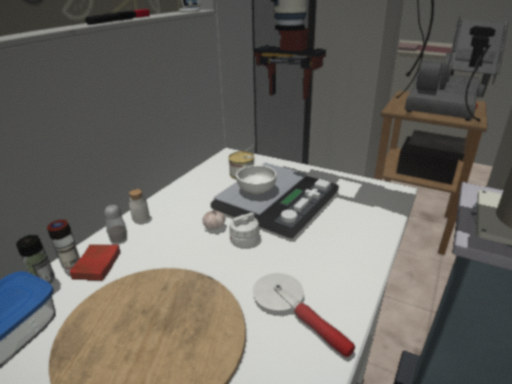

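View pics/wrist0.png

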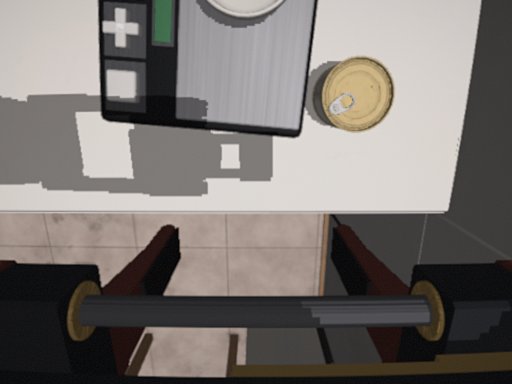

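The scene view shows the scale around (275,200). In the wrist view, image up is +y, and the cross key is at (121,27) with the square key at (123,83), at the -y end. I'll move +y to see the other two and close the fingers on the way.

Units first: shifts go in shares of 800 mm and turns go in shares of pi rad. So -30 mm / 800 = -0.0375, -20 mm / 800 = -0.025.

Emit:
{"fn": "creep_tool", "kwargs": {"steps": [[0.0375, -0.0375, 0, 0, 0, 0], [0.0375, -0.0375, 0, 0, 0, 0], [0.0375, -0.025, 0, 0, 0, 0], [0.025, 0, 0, 0, 0, 0], [0, 0, 0, 0, 0, 0]], "jaw": 0}}

```text
t: 0.52
ee_pos: [544.8, 111.8, 239.6]
orientation: [-2.218, -2.224, -0.0]
ft_force: [0.1, -1.0, 0.7]
width: 58.1
grasp_force: 0.0
```

Run:
```python
from workcell import ctrl
import cv2,pickle
d=ctrl.get_image("wrist")
pickle.dump(d,open("v1.pkl","wb"))
cv2.imwrite("pics/wrist1.png",d["img"][:,:,::-1])
```

```text
(no output)
```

View pics/wrist1.png

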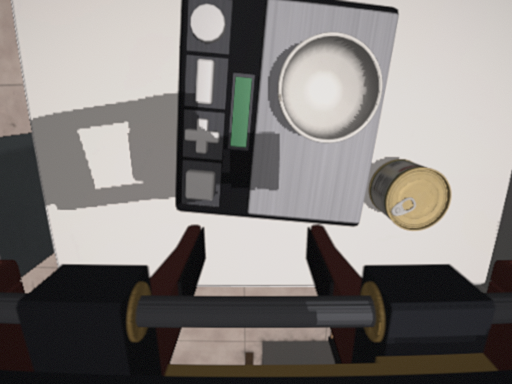

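The row from +y down is round (208,22), bar (205,80), cross (203,135) and square (200,184, in shadow). Next I'll measure them on the z=40 plane.

Create h.py:
```python
import numpy as np,cv2
def ray(d,uv,z):
    K=np.array([[d["fx"],0,d["cx"]],[0,d["fy"],d["cy"]],[0,0,1.]])
    p=cv2.undistortPoints(np.array([[uv]],float),K,np.array([d["k1"],0,0,0.]))[0,0]
    R=np.array(d["R"]);c=-R.T@np.array(d["t"]);v=R.T@np.array([*p,1])
    return c+v*(z-c[2])/v[2]
```

Run:
```python
from h import *;import pickle
d=pickle.load(open("v1.pkl","rb"));g=cv2.cvtColor(d["img"],cv2.COLOR_RGB2GRAY)
P=[]
for n,(u,v) in dict(round=(208,22),bar=(205,80),cross=(203,135),square=(200,184)).items():
    for th in(65,80,95):
        m=np.zeros_like(g);m[max(0,v-26):v+26,u-21:u+21]=(g[max(0,v-26):v+26,u-21:u+21]>th)*255
        cs=cv2.findContours(m,0,2)[0];c=max(cs,key=cv2.contourArea)
        r=cv2.minAreaRect(c);b=cv2.boundingRect(c)
        w=[ray(d,p,40) for p in cv2.boxPoints(r)]
        print(n,th,np.round(r[0],1),b,np.round(ray(d,r[0],40),1),round(np.linalg.norm(w[0]-w[1]),1),round(np.linalg.norm(w[1]-w[2]),1))
```

```text
round 65 [207.5  23.5] (187, 0, 42, 48) [494.8 269.3  40. ] 41.3 44.4
round 80 [208.4  22.5] (190, 3, 36, 45) [495.8 270.3  40. ] 36.8 39.3
round 95 [207.3  21.8] (190, 3, 36, 39) [494.6 271.   40. ] 35.7 35.4
bar 65 [205.5  80. ] (186, 55, 40, 51) [490.8 214.2  40. ] 40.8 50.6
bar 80 [206.4  81.1] (195, 58, 25, 48) [491.8 213.1  40. ] 48.0 24.4
bar 95 [204.3  81. ] (196, 58, 19, 47) [489.5 213.2  40. ] 46.5 18.6
cross 65 [203.6 132.2] (184, 111, 40, 43) [486.6 159.3  40. ] 46.0 41.7
cross 80 [203.3 132.3] (185, 112, 39, 41) [486.3 159.1  40. ] 44.1 40.1
cross 95 [202. 135.] (185, 118, 35, 35) [484.8 156.2  40. ] 32.6 31.3
square 65 [202.1 187.3] (185, 170, 35, 36) [482.3  96.1  40. ] 41.2 39.7
square 80 [199.1 185.4] (186, 170, 28, 32) [478.9  98.4  40. ] 35.2 32.3
square 95 [199.  185.4] (186, 171, 28, 30) [478.8  98.4  40. ] 33.5 31.4
```

At threshold 95 the sizes come out right (round 35.5, bar 46.5x18.6, square 33x31). The spacings are 58 and 115 mm, with the row turned about 5°. I'll move over the round key first.

Converted, 32 mm / 800 = 0.04, -10 mm / 800 = -0.0125.

Emit:
{"fn": "creep_tool", "kwargs": {"steps": [[0.04, -0.0125, 0, 0, 0, 0], [0.04, -0.0125, 0, 0, 0, 0], [0.04, -0.0125, 0, 0, 0, 0], [0.04, -0.0125, 0, 0, 0, 0], [0.04, -0.0125, 0, 0, 0, 0]], "jaw": 0}}

```text
t: 0.98
ee_pos: [496.3, 269.2, 239.5]
orientation: [2.223, 2.22, -0.0]
ft_force: [0.6, 0.5, -0.0]
width: 20.6
grasp_force: 0.0
```

Emit:
{"fn": "creep_tool", "kwargs": {"steps": [[0, 0, 0.0375, 0, 0, 0], [0, 0, 0.0375, 0, 0, 0], [0, 0, 0.0375, 0, 0, 0], [0, 0, 0.0375, 0, 0, 0], [0, 0, 0.025, 0, 0, 0]]}}

```text
t: 1.4
ee_pos: [495.7, 267.5, 96.8]
orientation: [-2.222, -2.221, 0.004]
ft_force: [0.0, -0.5, 0.2]
width: 0.6
grasp_force: 0.0
```

Emit:
{"fn": "creep_tool", "kwargs": {"steps": [[0, 0, 0.025, 0, 0, 0], [0, 0, 0, 0, 0, 0], [0, 0, 0, 0, 0, 0], [0, 0, 0, 0, 0, 0]]}}

```text
t: 1.73
ee_pos: [497.0, 268.7, 80.4]
orientation: [2.222, 2.22, 0.001]
ft_force: [0.9, -0.1, 0.6]
width: 0.6
grasp_force: 0.0
```

Run:
```python
from workcell import ctrl
import cv2,pickle
import numpy as np
d=ctrl.get_image("wrist")
e=ctrl.get_image("side")
pickle.dump((d,e),open("v2.pkl","wb"))
cv2.imwrite("pics/c2.png",np.vstack([d["img"],e["img"]])[:,:,::-1][:, :].copy() if 0 else cv2.resize(np.hstack([d["img"],e["img"]])[:,:,::-1],(800,300)))
```

```text
(no output)
```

View pics/c2.png

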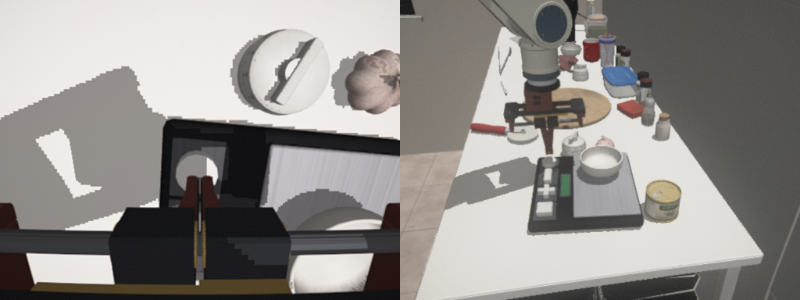

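The wrist view shows the closed fingertips over the round key, with the timer and garlic well clear. Pressing now.

Converted, 15 mm / 800 = 0.0188, 10 mm / 800 = 0.0125.

Emit:
{"fn": "creep_tool", "kwargs": {"steps": [[0.0025, -0.0013, 0.0188, 0, 0, 0], [0, 0, 0.0125, 0, 0, 0], [0, 0, 0.0088, 0, 0, 0], [0, 0, 0, 0, 0, 0], [0, 0, 0, 0, 0, 0]]}}

```text
t: 2.25
ee_pos: [495.9, 271.4, 49.2]
orientation: [2.221, 2.221, 0.003]
ft_force: [-1.6, -1.4, 11.7]
width: 0.5
grasp_force: 5.9
```

Emit:
{"fn": "creep_tool", "kwargs": {"steps": [[0, 0, 0, 0, 0, 0], [0, 0, 0, 0, 0, 0]]}}

```text
t: 2.42
ee_pos: [495.9, 271.4, 49.2]
orientation: [2.221, 2.221, 0.003]
ft_force: [-1.2, 0.5, 11.5]
width: 0.9
grasp_force: 5.7
```

Run:
```python
from workcell import ctrl
import cv2
d=ctrl.get_image("side")
cv2.imwrite("pics/s3.png",cv2.resize(d["img"][170:310,140:330,::-1],(760,560)))
```

```text
(no output)
```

View pics/s3.png

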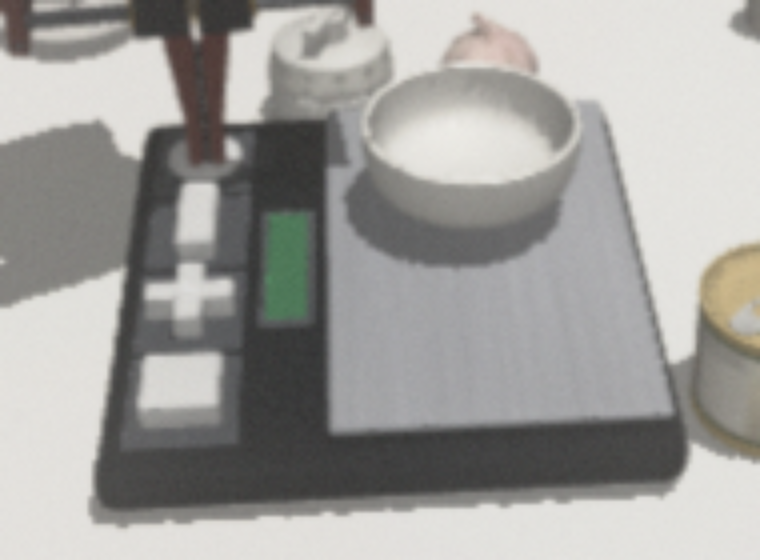

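The round key is pushed down: 11.5 N is well past the 4 N spring, so it's on its stop, and the others are up. I'll lift and go to the square key, -173 in y and -16 in x.

Converted, -20 mm / 800 = -0.025, -15 mm / 800 = -0.0188.

Emit:
{"fn": "creep_tool", "kwargs": {"steps": [[0, 0, -0.0188, 0, 0, 0], [0, 0, -0.025, 0, 0, 0], [0, 0, 0, 0, 0, 0]]}}

```text
t: 2.72
ee_pos: [496.8, 271.8, 85.7]
orientation: [2.22, 2.221, 0.007]
ft_force: [1.0, 0.6, 0.9]
width: 0.5
grasp_force: 0.0
```

Emit:
{"fn": "creep_tool", "kwargs": {"steps": [[-0.0438, -0.0038, 0, 0, 0, 0], [-0.0438, -0.0038, 0, 0, 0, 0], [-0.0438, -0.0038, 0, 0, 0, 0], [-0.0438, -0.0038, 0, 0, 0, 0], [-0.0413, -0.005, 0, 0, 0, 0]]}}

```text
t: 3.13
ee_pos: [478.6, 96.4, 82.5]
orientation: [2.221, 2.222, -0.0]
ft_force: [0.6, -1.2, -0.3]
width: 0.4
grasp_force: 0.0
```

Emit:
{"fn": "creep_tool", "kwargs": {"steps": [[0, 0, 0, 0, 0, 0], [0, 0, 0, 0, 0, 0], [0, 0, 0, 0, 0, 0]]}}

```text
t: 3.38
ee_pos: [479.4, 98.1, 82.6]
orientation: [2.222, 2.22, 0.001]
ft_force: [-0.7, 0.2, 0.6]
width: 0.5
grasp_force: 0.0
```

Run:
```python
from workcell import ctrl
import cv2
d=ctrl.get_image("side")
cv2.imwrite("pics/s4.png",cv2.resize(d["img"][170:310,140:330,::-1],(760,560)))
```

```text
(no output)
```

View pics/s4.png

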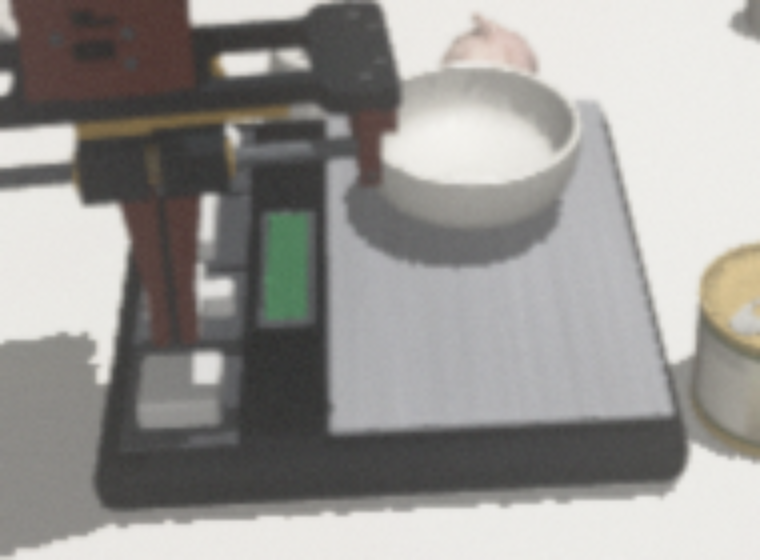

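The square key is up and the fingertips are above it (the tip shows at (172,345), higher than the key). There's a red lug on the gripper end at (372,180). I'll check how high it hangs before going near the bowl, and press the square key now.

Converted, 15 mm / 800 = 0.0188, 11 mm / 800 = 0.0138.

Emit:
{"fn": "creep_tool", "kwargs": {"steps": [[0, 0, 0.0188, 0, 0, 0], [0, 0, 0.0138, 0, 0, 0], [0, 0, 0.01, 0, 0, 0], [0, 0, 0, 0, 0, 0], [0, 0, 0, 0, 0, 0]]}}

```text
t: 3.85
ee_pos: [479.6, 99.2, 49.1]
orientation: [2.22, 2.223, 0.001]
ft_force: [-2.4, 2.4, 12.7]
width: 0.6
grasp_force: 6.4
```

Run:
```python
from workcell import ctrl
from h import *; import pickle
d=ctrl.get_image("side")
cv2.imwrite("pics/s5.png",cv2.resize(d["img"][170:310,140:330,::-1],(760,560)))
R=np.array(d["R"]);c=-R.T@np.array(d["t"])
for y in(88,98,108):
    p=ray(d,(140+372/4,170+184/4),0); s=(y-c[1])/(p[1]-c[1]); print(np.round(c+s*(p-c)))
w=pickle.load(open("v1.pkl","rb"))
print([np.round(ray(w,q,82)) for q in((281,87),(380,87),(330,35),(330,139))])
```

```text
[559.  88. 132.]
[560.  98. 125.]
[561. 108. 118.]
[array([568., 205.,  82.]), array([661., 206.,  82.]), array([611., 250.,  82.]), array([617., 157.,  82.])]
```

Emit:
{"fn": "creep_tool", "kwargs": {"steps": [[0, 0, 0, 0, 0, 0]]}}

```text
t: 3.98
ee_pos: [479.5, 99.2, 49.1]
orientation: [2.22, 2.223, 0.001]
ft_force: [-2.4, 2.4, 12.7]
width: 0.3
grasp_force: 6.3
```

Emit:
{"fn": "creep_tool", "kwargs": {"steps": [[0, 0, -0.0188, 0, 0, 0], [0, 0, -0.0238, 0, 0, 0], [0, 0, -0.025, 0, 0, 0], [0, 0, 0, 0, 0, 0]]}}

```text
t: 4.32
ee_pos: [480.8, 99.0, 104.9]
orientation: [2.218, 2.221, 0.005]
ft_force: [0.6, -0.5, -0.3]
width: 0.6
grasp_force: 0.0
```

View pics/s5.png

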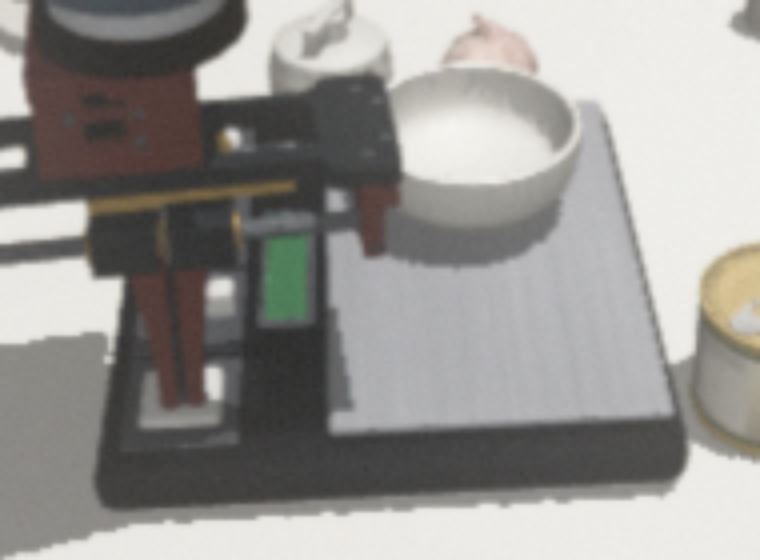

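The square key was fully down (12.7 N). The lug would hang at about z = 92±7 when pressed and reach the bowl's rim (x = 568, z = 82). That's too close, so I'll go over the bar and turn the tool 86° to keep the gripper's length along y.

Converted, 30 mm / 800 = 0.0375, 22 mm / 800 = 0.0275, -0.12 rad / 3.1416 = -0.0382.

Emit:
{"fn": "creep_tool", "kwargs": {"steps": [[0.0375, 0.0025, 0, 0, 0, -0.0382], [0.0375, 0.0075, 0, 0, 0, -0.0382], [0.0375, 0.0138, 0, 0, 0, -0.0382], [0.0275, 0.0125, 0, 0, 0, -0.0382], [0, 0, 0, 0, 0, -0.0382]]}}

```text
t: 4.73
ee_pos: [489.1, 218.6, 101.9]
orientation: [1.452, 2.785, 0.002]
ft_force: [0.1, -0.4, -0.2]
width: 0.3
grasp_force: 0.0
```

Emit:
{"fn": "creep_tool", "kwargs": {"steps": [[0, 0, 0, 0, 0, -0.0382], [0, 0, 0, 0, 0, -0.0382], [0, 0, 0, 0, 0, -0.0382], [0, 0, 0, 0, 0, -0.0382], [0, 0, 0, 0, 0, -0.0382]]}}

```text
t: 5.15
ee_pos: [487.9, 214.8, 101.4]
orientation: [-0.568, -3.088, 0.001]
ft_force: [0.0, 0.1, -0.2]
width: 0.4
grasp_force: 0.0
```

Emit:
{"fn": "creep_tool", "kwargs": {"steps": [[0, 0, 0, 0, 0, -0.0382], [0, 0, 0, 0, 0, -0.0382], [0, 0, 0, 0, 0, 0], [0, 0, 0, 0, 0, 0], [0, 0, 0, 0, 0, 0]]}}

```text
t: 5.57
ee_pos: [488.3, 214.5, 102.1]
orientation: [-0.21, -3.134, 0.001]
ft_force: [-0.2, -0.6, 0.1]
width: 0.3
grasp_force: 0.0
```

Run:
```python
from workcell import ctrl
import numpy as np
from scipy.spatial.transform import Rotation as Ro
o=ctrl.get_obs();R=Ro.from_rotvec(o["orientation"]).as_matrix();p=np.array(o["ee_pos"])
print(p,R.round(2),R.T@(np.array([489.5,213.2,80])-p))
```

```text
[488.27381088 214.53854075 102.06524673] [[-0.99  0.13 -0.  ]
 [ 0.13  0.99 -0.  ]
 [ 0.   -0.   -1.  ]] [-1.40930119 -1.15448249 22.06470904]
```

The tool is turned and within 2 mm of the bar's centre. I'll lower to just above the key and look.

Converted, 20 mm / 800 = 0.025, 10 mm / 800 = 0.0125.

Emit:
{"fn": "creep_tool", "kwargs": {"steps": [[-0.0013, -0.0013, 0.025, 0, 0, 0], [0, 0, 0.0125, 0, 0, 0], [0, 0, 0, 0, 0, 0], [0, 0, 0, 0, 0, 0]]}}

```text
t: 5.9
ee_pos: [488.8, 213.0, 72.0]
orientation: [-0.207, -3.133, 0.001]
ft_force: [0.1, 0.4, 0.2]
width: 0.5
grasp_force: 0.0
```

Run:
```python
from workcell import ctrl
import cv2
d=ctrl.get_image("side")
cv2.imwrite("pics/s6.png",cv2.resize(d["img"][150:310,120:340,::-1],(770,560)))
```

```text
(no output)
```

View pics/s6.png

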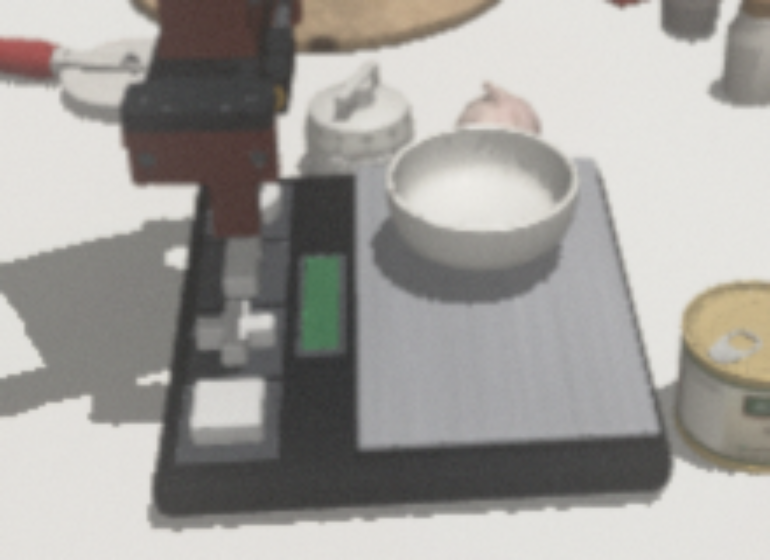

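The gripper now lies along y, clear of the bowl. The near lug hides the fingertips over the bar at (243,245), and the square and cross keys are up. Pressing the bar and lifting away.

Converted, 10 mm / 800 = 0.0125, 8 mm / 800 = 0.01.

Emit:
{"fn": "creep_tool", "kwargs": {"steps": [[0, 0, 0.0125, 0, 0, 0], [0, 0, 0.01, 0, 0, 0], [0, 0, 0.0063, 0, 0, 0], [0, 0, 0, 0, 0, 0], [0, 0, 0, 0, 0, 0]]}}

```text
t: 6.37
ee_pos: [490.0, 213.5, 49.6]
orientation: [0.205, 3.134, 0.001]
ft_force: [1.0, 1.4, 4.9]
width: 0.7
grasp_force: 1.8
```

Emit:
{"fn": "creep_tool", "kwargs": {"steps": [[0, 0, 0, 0, 0, 0], [0, 0, 0, 0, 0, 0]]}}

```text
t: 6.53
ee_pos: [490.0, 213.4, 49.8]
orientation: [0.205, 3.134, 0.001]
ft_force: [1.8, 0.5, 3.5]
width: 0.3
grasp_force: 1.8
```

Converted, 1.5 mm / 800 = 0.0019.

Emit:
{"fn": "creep_tool", "kwargs": {"steps": [[0, 0, 0.0019, 0, 0, 0], [0, 0, 0, 0, 0, 0], [0, 0, 0, 0, 0, 0]]}}

```text
t: 6.78
ee_pos: [490.0, 213.5, 49.1]
orientation: [0.205, 3.134, 0.001]
ft_force: [-1.1, -0.5, 13.7]
width: 0.7
grasp_force: 6.7
```

Emit:
{"fn": "creep_tool", "kwargs": {"steps": [[0, 0, -0.0188, 0, 0, 0], [0, 0, -0.0313, 0, 0, 0], [0, 0, -0.0375, 0, 0, 0], [0, 0, -0.0375, 0, 0, 0], [0, 0, 0, 0, 0, 0]]}}

```text
t: 7.2
ee_pos: [491.6, 214.1, 152.6]
orientation: [0.205, 3.129, 0.004]
ft_force: [0.7, 0.2, 0.4]
width: 0.7
grasp_force: 0.0
```

Emit:
{"fn": "creep_tool", "kwargs": {"steps": [[0, 0, -0.0375, 0, 0, 0], [0, 0, -0.0375, 0, 0, 0], [0, 0, 0, 0, 0, 0], [0, 0, 0, 0, 0, 0], [0, 0, 0, 0, 0, 0]]}}

```text
t: 7.62
ee_pos: [488.6, 212.8, 207.1]
orientation: [-0.205, -3.133, 0.001]
ft_force: [-0.2, -0.4, -0.7]
width: 0.4
grasp_force: 0.0
```

Run:
```python
from workcell import ctrl
import cv2
d=ctrl.get_image("side")
cv2.imwrite("pics/s7.png",cv2.resize(d["img"][150:310,120:340,::-1],(770,560)))
```

```text
(no output)
```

View pics/s7.png

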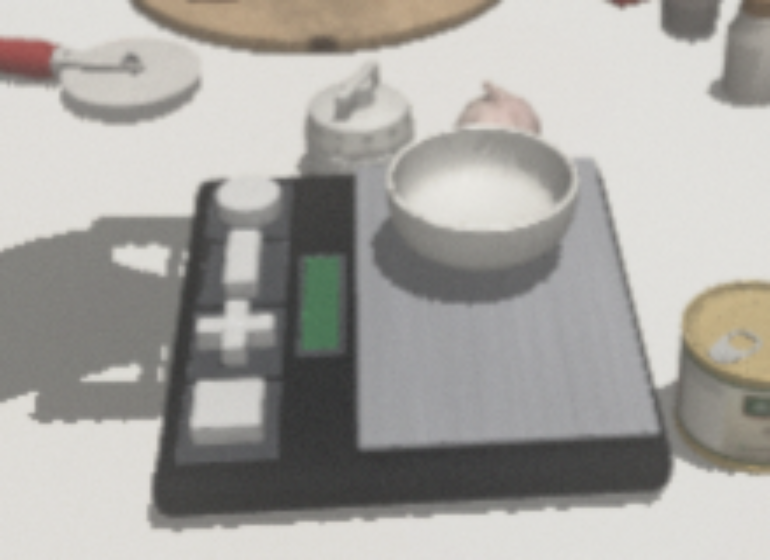

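The bar key was fully down (13.7 N on its stop). All four keys are up, the bowl, tin, timer and garlic haven't moved, and the arm is clear.

```bash
python3 -c "from workcell import ctrl;print(ctrl.close_job())"
```

```text
the job is handed in; nothing more can be done
None
```

I pressed the round, square and bar keys in that order, each fully down and let up again, left the cross key and everything around the scale alone, and handed the job in at about 7.7 s; the hand-in returned no verdict.

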